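# Grease the polishing spindle's bearing

## Robot

A 6-joint arm with a two-finger parallel gripper is mounted at the origin on the work surface. World frame = base frame: x ahead of the robot, y to its left, z up, the work surface at z = 0. Lengths are in mm, angles in degrees, forces in N, time in s.
With the tool pointing down it reaches from about 400 to 925 mm from the base axis. Payload 12.5 kg.
Tool frame: the origin (TCP) lies at the centre of the arm's flange, where the gripper is bolted on; the fingertips stand 190 mm ahead of it and the grasp point (between the pads) lies 171 mm ahead of it; z points along the fingers, y is the direction in which the jaws open and shut (so a half turn about z gives the same grasp; the last joint's range is limited). The gripper opens to 95 mm and grips with 3 to 60 N. Pads are 20 mm wide; open, the fingers measure 119 mm over their backs; the gripper's body (75 mm by 180 mm) begins 59 mm behind the grasp point.
Start: joints at [-80.019, 28.126, 89.318, -0, 62.55, -6.05], TCP at [172.622, -600.688, 404.761] pointing down, gripper open.
Joint ranges: [-177.58, 177.58], [-47.91, 125.51], [2.72, 160], [-65.01, 245.01], [3.68, 167.84], [-153.87, 153.87]. Speed limits (degrees/s): [127.2, 127.2, 159.86, 180, 180, 180].

## Interface

Orientations are given as a 3x3 rotation matrix whose columns are the frame's x, y, z axes.
In Python, from bench import movep, move_linear, movej, set_gripper, dwell, ik, read_state, get_image, camera_info, MotionError, job_done gives the robot as it stands. Calls block until the motion is done:
- movep(position, orientation): joint-space move of the TCP to a pose.
- move_linear(position, rot=None, rate=150, contact_N=None): straight line of the TCP; rot=None keeps the orientation; rate is the mean speed in mm/s. With contact_N (N) it stops when the force on the tool has changed by that much, and returns True; else False.
- movej(angles): joint-space move.
- set_gripper(opening, f_grip=None): finger opening in mm; f_grip is the grip in N (None keeps the last); returns when the fingers have stopped.
- dwell(seconds).
- ik(position, orientation): joint angles nearest the present ones, or None.
- read_state(): the state.
- get_image(name): name is "side" or "top" or "wrist"; returns (picture, depth): 400x640x3 uint8, red, green, blue; 400x640 float32, mm along the optical axis (not along the pixel's ray), 0 where there is no reading.
- camera_info(name): a dict with "intrinsics" (3x3 intrinsics, pixels), "cam_to_world" (4x4, takes a point from camera to world coordinates). Camera axes: x right, y up, looking along -z (the intrinsics and any distortion apply to the point x, -y, -z); pixel columns grow to the right and rows downward; lengths in mm; the calibration is good to about 2 mm. The wrist camera is an equidistant fisheye: a pixel r from the principal point sees the ray r / f radians off the axis. A picture is of the moment at which its call begins: read the wrist's pose just before it. camera_info takes no time and is no camera call; for the wrist camera it gives the pose at the moment of the call.
A pose or a line that the arm cannot do raises MotionError and nothing moves.
- job_done(): hands the job in, once; it reports no verdict.
The state is a dict: "clock": time; "q": joint angles; "joint_velocities": joint speeds; "joint_torque": joint torques, N m; "tool_pos": TCP position; "tcp_rot": TCP orientation; "ft_force": force on the tool from outside, world axes, zero at the start; "moment": the same for the moment, N m; "gripper_width": finger opening in mm.
Only numpy, scipy, OpenCV 4.12 (cv2) and the standard library are available. Lean on these libraries where they do the work, as an engineer would, in place of code of your own. Each camera call takes 0.05 s, during which the arm holds its last target. There are 200 camera calls.

## Task

The bearing of the bench polishing spindle is due for grease. Take the push-type grease gun out of its holder, press its coupler squarely onto the bearing's slanted grease nipple until it snaps home, then push the gun's barrel down its full stroke and finish holding it there, pressed fully in against its spring, with the gripper still round the gun. Do not stroke the gun anywhere but on the nipple, and leave the tool pot, the bottle and the plaster cast where they stand.

Things in the scene. Friction and masses are not known exactly. Their poses are not given: they have to be found in the camera images.
- gun: push-type grease gun, about 0.4 kg, upright in its holder, nozzle down. Origin on its axis at the underside of the bottom collar; z up the axis. Collar 38 mm across, z 0 to 12 mm; octagonal aluminium barrel 32 mm across flats, z 12 to 90 mm: grip it firmly across two flats, about z 62 (x, y and the diagonals between them pass through flats); end cap 30 mm across with domed black top, z 90 to 110
- coupler_mouth (a point): centre of the coupler's open lower end, on the gun's axis 72 mm below the gun's origin (stroke 0), axes as the gun's. A 12 mm tube below the collar carries the coupler, a steel sleeve 28 mm long, 21 mm across (23 mm over its hexagon). Mouth: funnel 16 mm wide, narrowing in 4.5 mm to a 10 mm bore
- coupler_seat (a point): point on the gun's axis inside the coupler, 10 mm above the mouth, 62 mm below the gun's origin at stroke 0: the centre of the nipple's ball head lies here when snapped home, ball against the bore's end. Four spring jaws in the bore snap over the ball (about 6 N to push on)
- gun_nozzle (a joint): stroke of the gun: how far tube and coupler are pushed up into the barrel, 0 to 0.015 m. Spring: starts to move at 12 N, 19 N at the full 15 mm; it springs back when let go
- nipple: steel grease nipple on the crown of the pillow-block bearing, leaning 30 degrees from vertical to the machine's front (its -x, the robot's side). Origin at the centre of its 8 mm ball head, 120 mm above the bench; z points out along the nipple, y along the machine's shaft. Neck 5 mm across; 13 mm hexagon from 12 to 20 mm below the origin
- polisher: bench polishing spindle, bolted down. Origin on the bench under the middle of its pillow-block bearing; y along the shaft, x away from the robot. Base plate 160 x 375 x 12 mm; motor on the +y side, y 100 to 305 mm, 161 mm high; 100 mm cotton buff on the -y side, y -65 to -87 mm, 125 mm high; shaft 75 mm above the bench. Nipple's ball at x -26, y 0, z 120 mm
- gun_holder: sheet-steel bracket fixed to the bench, 75 x 80 x 90 mm high, with a 27 mm hole in its top plate; the gun's tube hangs through it and its collar rests on the top, 90 mm above the bench, so the gun lifts straight out (72 mm to clear). Origin at the centre of its underside
- tool_pot: bystander: pale green pot of modelling tools, 76 mm across, tools up to 150 mm high. Origin at the centre of its underside
- dropper_bottle: bystander: small amber bottle with white cap, 34 mm across, 85 mm high. Origin at the centre of its underside
- plaster_cast: bystander: plaster cast of a dental arch, 62 x 72 x 30 mm. Origin at the centre of its underside
Mind the look-alikes: they are no part of the job. There is more than one size of the gun; the job needs the largest.

How it is judged (in metres and radians):
On the way, in this order (a step that is already met when the one before it is completed fails the run):
1. the gun is lifted out of its holder (z of coupler_seat in the frame of gun_holder above 0.103 m and contact force between the fingers and gun above 1 N), for 0.1 s.
2. the coupler is snapped home on the nipple, square to it (distance between coupler_seat and nipple below 0.004 m and angle between the z axis of gun and the z axis of nipple, either way round below 0.12 rad), for 0.05 s.
3. the gun is pushed down its full stroke on the nipple (value of joint gun_nozzle above 0.012 m and distance between coupler_seat and nipple below 0.004 m), for 0.2 s.
At the end, for the whole second after the job is handed in: The gripper still holds the gun; the coupler sits home on the nipple (seat within 4 mm of the ball's centre), the gun's axis within 0.12 rad of the nipple's; the barrel is held still, pushed in at least 12 of its 15 mm, bearing on the nipple with more than 14 N; the gun is clear of its holder (all of step 3 and angle between the z axis of gun and the z axis of nipple, either way round below 0.12 rad and contact force between gun and nipple above 14 N and contact force between the fingers and gun above 3 N and contact force between gun and gun_holder below 0.2 N and linear speed of gun below 0.02 m/s); the arm keeps its last pose, push and grip.
It fails at once if the gun is stroked more than 5 mm while its coupler is not home on the nipple (value of joint gun_nozzle above 0.005 m and distance between coupler_seat and nipple above 0.006 m).
It fails at once if the tool pot is shifted more than 20 mm or tipped (distance of tool_pot from where it was at the start of the episode above 0.02 m or angle between tool_pot's own z axis and vertical above 0.3 rad).
It fails at once if the bottle is shifted more than 20 mm or tipped (distance of dropper_bottle from where it was at the start of the episode above 0.02 m or angle between dropper_bottle's own z axis and vertical above 0.3 rad).
It fails at once if the plaster cast is shifted more than 20 mm or tipped (distance of plaster_cast from where it was at the start of the episode above 0.02 m or angle between plaster_cast's own z axis and vertical above 0.3 rad).
It also fails if it takes over 45 s, if anything falls off the work surface, if the arm or the gripper's body presses on something with over 40 N, if the wrist force passes 120 N, or if a joint passes its speed limit or range.

## Working session

There is one attempt and no reset: what is moved stays moved. The work goes in short steps, each a Python script; the robot and the scene stay as the last script left them, time stands still between calls to the robot, and variables do not carry over. Pictures are saved under pics/ and viewed, about 8 in all and at most 12, crops included, and the job is handed in when it is done.

```bash
mkdir -p pics; ls; cat > h.py <<'E'
import numpy as np, cv2
from bench import *
def cloud(name):
    i=camera_info(name); im,d=get_image(name)
    K=np.array(i["intrinsics"]);T=np.array(i["cam_to_world"])
    v,u=np.mgrid[:400,:640]
    x=(u-K[0,2])/K[0,0];y=(v-K[1,2])/K[1,1]
    p=np.stack([x*d,-y*d,-d],-1)
    return im,d,p@T[:3,:3].T+T[:3,3]
E
python3 - <<'E'
from h import *
for n in("side","top"):
    im,d,P=cloud(n); cv2.imwrite(f"pics/{n}0.png",im[...,::-1]); np.savez(f"{n}0.npz",im=im,d=d,P=P)
    i=camera_info(n);print(n,i)
print(camera_info("wrist"),read_state())
a,b=[cv2.imread(f"pics/{n}0.png") for n in("side","top")]
E
```

```text
pics
side {'intrinsics': array([[476.77103606,   0.        , 320.31601294],
       [  0.        , 476.77103606, 197.90722552],
       [  0.        ,   0.        ,   1.        ]]), 'cam_to_world': array([[ 9.98424352e-01,  2.33260250e-02, -5.10363528e-02,
         4.22518734e+02],
       [-5.50505455e-02,  5.83417110e-01, -8.10304827e-01,
        -1.04764862e+03],
       [ 1.08742908e-02,  8.11837652e-01,  5.83781960e-01,
         8.15965449e+02],
       [ 0.00000000e+00,  0.00000000e+00,  0.00000000e+00,
         1.00000000e+00]])}
top {'intrinsics': array([[385.06247954,   0.        , 319.14786312],
       [  0.        , 385.06247954, 193.79946651],
       [  0.        ,   0.        ,   1.        ]]), 'cam_to_world': array([[-4.25110958e-03,  9.95089811e-01, -9.88847571e-02,
         3.92304759e+02],
       [-9.99966457e-01, -3.53786697e-03,  7.38710014e-03,
        -5.96830269e+01],
       [ 7.00098697e-03,  9.89128435e-02,  9.95071473e-01,
         9.44958842e+02],
       [ 0.00000000e+00,  0.00000000e+00,  0.00000000e+00,
         1.00000000e+00]])}
{'intrinsics': array([[309.706
[... 596 characters left out ...]
     6.25499457e+01, -6.05144524e+00]), 'joint_velocities': array([-0.00390162, -0.14576137, -0.0131475 ,  0.04460986,  0.06825089,
        0.0700688 ]), 'joint_torque': array([ 1.81158608e-03, -6.13621473e+01, -2.58604413e+01,  6.93566795e-02,
        4.71012841e-02, -6.75093747e-05]), 'tool_pos': array([ 172.62095868, -600.67624635,  404.21213343]), 'tcp_rot': array([[ 9.61101540e-01,  2.76195205e-01, -1.98650753e-04],
       [ 2.76195265e-01, -9.61101046e-01,  9.77709850e-04],
       [ 7.91153256e-05, -9.94544840e-04, -9.99999502e-01]]), 'ft_force': array([-0.2583958 , -0.2585979 , -0.17077028]), 'moment': array([-0.03200272, -0.00135512, -0.05260112]), 'gripper_width': 94.98811569902594}
```

View pics/side0.png

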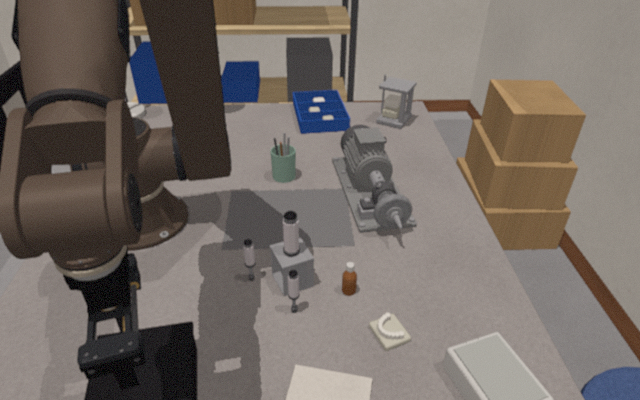

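View pics/top0.png

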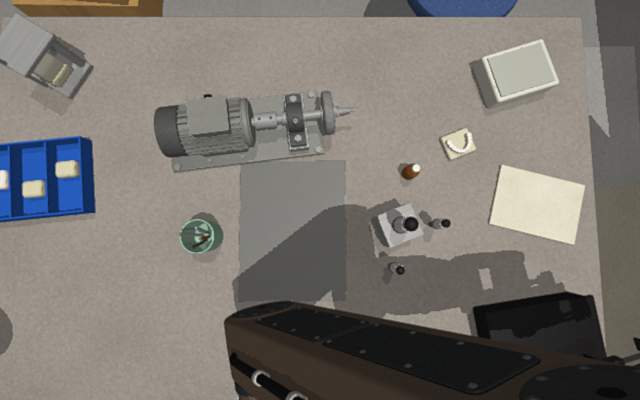

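The side view shows three candidates: the gun in the holder at (291,232), a small gun at (249,258) and another small one at (293,290). The one in the holder is the largest, so that is my choice. In the top view it is at (407,224), and the bearing is at (295,120).

```bash
python3 - <<'E'
from h import *
t=np.load("top0.npz"); P=t["P"]; im=t["im"]
def box(u0,u1,v0,v1,z0,z1):
    p=P[v0:v1,u0:u1].reshape(-1,3); return p[(p[:,2]>z0)&(p[:,2]<z1)]
def rect(p): 
    r=cv2.minAreaRect(p[:,:2].astype(np.float32)); return len(p),r
g=box(360,432,195,260,80,97); print("holder plate",rect(g),g[:,2].mean())
g=box(380,432,195,260,175,240); print("gun cap",g.mean(0),g[:,2].max(),len(g))
g=box(380,432,195,260,120,240); print("gun all",rect(g))
for n,b in dict(small1=(430,455,210,235),small2=(385,408,258,280),bottle=(398,425,160,183),cast=(435,480,120,165),pot=(175,225,212,258)).items():
    g=box(*b,12,200); print(n,g.mean(0).round(),g[:,2].max())
g=box(150,365,85,180,6,20); print("base",rect(g))
g=box(150,365,85,180,60,100); 
g=box(315,345,85,150,60,135); print("buff",rect(g),g[:,2].max())
g=box(280,312,85,160,85,135); print("bearing",rect(g),g[:,2].max(),g[g[:,2].argmax()])
g=box(150,250,85,180,100,175); print("motor",rect(g),g[:,2].max())
big=np.hstack([cv2.resize(im[80:170,240:360],(480,360),interpolation=2),cv2.resize(im[190:260,365:435],(300,360),interpolation=2)[:, :300]])
cv2.imwrite("pics/c1.png",big[...,::-1])
E
```

```text
holder plate (867, ((408.4502868652344, -245.15586853027344), (75.2135009765625, 80.82396697998047), 21.734689712524414)) 89.69513848682526
gun cap [ 408.19032652 -241.68834722  193.95897041] 202.51066659837807 233
gun all (315, ((408.5297546386719, -243.912109375), (31.75989532470703, 29.865520477294922), 89.28553771972656))
small1 [ 411. -334.   90.] 121.63300159822393
small2 [ 314. -234.   95.] 121.92572656548498
bottle [ 534. -281.   57.] 87.22755165352555
cast [ 609. -409.   19.] 32.919003204261
pot [386. 203.  71.] 149.83513348925533
base (3671, ((626.7057495117188, 98.53045654296875), (198.97796630859375, 477.7549133300781), 6.578026294708252))
buff (655, ((666.0233154296875, -86.69966125488281), (66.17546844482422, 85.23859405517578), 62.048824310302734)) 128.67270906347255
bearing (481, ((657.8922119140625, -10.376991271972656), (60.89651107788086, 62.61481857299805), 56.71812057495117)) 125.73400298683441 [633.23569362 -16.02373603 125.73400299]
motor (4374, ((634.6278686523438, 188.84381103515625), (104.8884048461914, 204.01173400878906), 7.208609580993652)) 164.7884726316961
```

View pics/c1.png

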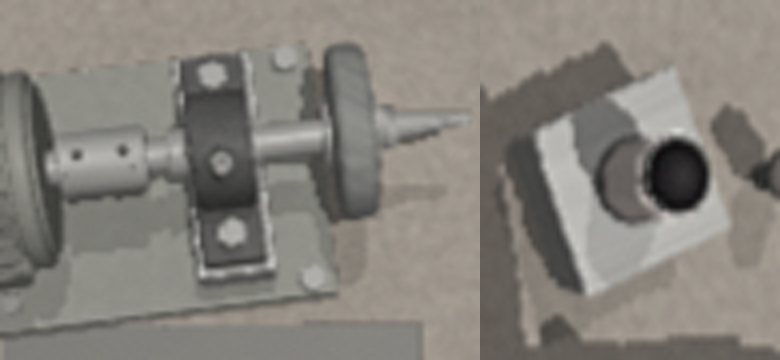

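The holder gun stands at about (408,−244), and the nipple's ball is near (633,−16). I'll move above the gun and take one close look with the wrist camera to check its position and the direction of its flats.

```bash
cat >> h.py <<'E'
def down(yaw):
    a=np.radians(yaw);x=np.array([np.cos(a),np.sin(a),0]);z=np.array([0,0,-1.]);return np.stack([x,np.cross(z,x),z],1)
def wcloud():
    i=camera_info("wrist"); im,d=get_image("wrist")
    K=np.array(i["intrinsics"]);T=np.array(i["cam_to_world"]);v,u=np.mgrid[:400,:640]
    a=(u-K[0,2])/K[0,0];b=(v-K[1,2])/K[1,1];th=np.hypot(a,b);s=np.tan(th)/np.maximum(th,1e-9)
    p=np.stack([a*s*d,-b*s*d,-d],-1)
    return im,d,p@T[:3,:3].T+T[:3,3],K,T
E
python3 - <<'E'
from h import *
movep([408,-244,450],down(16)); dwell(.3)
s=read_state();print(s["tool_pos"],s["q"],s["clock"])
im,d,P,K,T=wcloud();np.savez("w1.npz",im=im,P=P,d=d,K=K,T=T)
cv2.imwrite("pics/w1.png",cv2.resize(im[60:340,160:480,::-1],(800,700))[:600])
m=(P[...,2]>185)&(P[...,2]<206)&(d>0)&(abs(P[...,0]-408)<35)&(abs(P[...,1]+244)<35)
g=P[m];print("cap",len(g),cv2.minEnclosingCircle(g[:,:2].astype(np.float32)),g.max(0))
for lo,hi in((170,180),(140,165),(110,140)):
    m=(P[...,2]>lo)&(P[...,2]<hi)&(abs(P[...,0]-408)<30)&(abs(P[...,1]+244)<30)&(d>0)
    dx=np.gradient(P,axis=1);dy=np.gradient(P,axis=0);n=np.cross(dx,dy);n/=np.linalg.norm(n,axis=-1)[...,None]+1e-9
    mm=m&(abs(n[...,2])<.15);a=np.degrees(np.arctan2(n[mm][:,1],n[mm][:,0]))%180
    print(lo,mm.sum(),np.histogram(a,18,(0,180))[0])
E
```

```text
[ 407.901691   -244.43205513  449.86522919] [-3.88973503e+01  1.30261032e+01  1.05942776e+02 -1.72819770e-03
  6.10449699e+01  3.51448859e+01] 1.9833
cap 1091 ((410.69342041015625, -242.712646484375), 15.978389739990234) [ 426.37648861 -226.9434616   200.31651554]
170 110 [16 14  2  5  7  9  5  4  0  5  9  4  4  4  9  5  2  6]
140 171 [37 19  5 11 12 20  8  5  2  4  1  5  5  8 12  4  4  9]
110 152 [25 26  2 13  9 15  8  3  5  0  0  1  8  4 12  6  5 10]
```

View pics/w1.png

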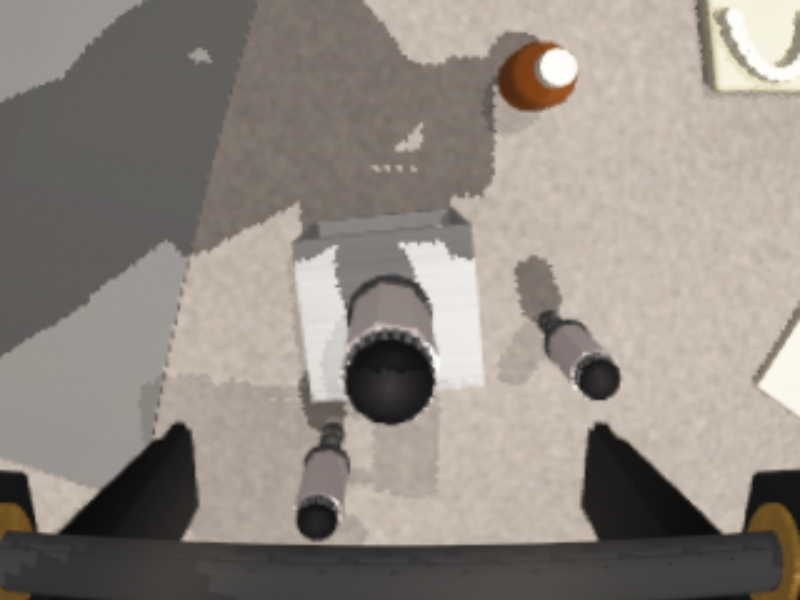

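The close crop confirms the large gun in the holder at about (390,370), with the two small guns at (325,480) and (585,360). Next I need the yaw of the barrel flats.

```bash
python3 - <<'E'
from h import *
w=np.load("w1.npz");P=w["P"];d=w["d"]
m=(P[...,2]>108)&(P[...,2]<174)&(abs(P[...,0]-409)<24)&(abs(P[...,1]+243)<24)&(d>0)
p=P[m][:,:2];print(len(p))
from scipy.optimize import minimize
# support distance of octagon: max_k (p-c).n_k = 16
def f(c,yaw):
    a=np.radians(yaw+45*np.arange(8));s=((p-c)@np.array([np.cos(a),np.sin(a)])).max(1)-16
    return np.minimum(abs(s),3).mean()
for y in range(0,45,3):
    r=minimize(lambda c:f(c,y),[409,-243],method="Nelder-Mead");print(y,r.x.round(1),round(r.fun,3))
q=p-[409.5,-243];th=np.degrees(np.arctan2(q[:,1],q[:,0]));rr=np.hypot(*q.T)
for t in range(-70,110,6):
    k=(th>=t)&(th<t+6)
    if k.sum()>5: print(t+3,k.sum(),np.median(rr[k]).round(2),end="; ")
g=P[(P[...,2]>85)&(P[...,2]<95)&(abs(P[...,0]-408)<60)&(abs(P[...,1]+244)<60)]
print(cv2.minAreaRect(g[:,:2].astype(np.float32)),g[:,2].mean())
E
```

```text
437
0 [ 410.6 -242.6] 0.419
3 [ 410.6 -242.5] 0.338
6 [ 410.6 -242.6] 0.291
9 [ 410.6 -242.6] 0.306
12 [ 410.7 -242.6] 0.383
15 [ 410.7 -242.5] 0.467
18 [ 410.6 -242.6] 0.547
21 [ 410.6 -242.6] 0.611
24 [ 410.6 -242.6] 0.658
27 [ 410.6 -242.5] 0.681
30 [ 410.6 -242.5] 0.684
33 [ 410.7 -242.5] 0.673
36 [ 410.7 -242.5] 0.636
39 [ 410.7 -242.5] 0.577
42 [ 410.6 -242.6] 0.508
-55 8 17.15; -49 13 16.88; -43 9 16.75; -37 14 16.76; -31 14 16.88; -25 12 17.1; -19 13 17.56; -13 22 18.19; -7 29 17.66; -1 28 17.41; 5 27 17.35; 11 23 17.18; 17 28 17.42; 23 32 17.9; 29 28 18.34; 35 19 17.81; 41 25 17.27; 47 18 17.29; 53 18 17.02; 59 23 17.2; 65 20 17.65; 71 14 17.88; ((410.48321533203125, -242.395751953125), (76.5541000366211, 80.82797241210938), 21.981552124023438) 89.3525338975273
```

Corners at −13°, 30° and 75° put the flats at 7.5°, with the gun at (410.6,−242.5). Now grasp and lift, checking that the final poses can be reached.

```bash
cat >> h.py <<'E'
def tool(yaw,n):  # tool z = -n, x = closest to heading yaw
    a=np.radians(yaw);x=np.array([np.cos(a),np.sin(a),0]);z=-n;x=x-z*(x@z);x/=np.linalg.norm(x);return np.stack([x,np.cross(z,x),z],1)
def axis(yaw): 
    a=np.radians(yaw);return np.array([-.5*np.cos(a),-.5*np.sin(a),3**.5/2])
E
python3 - <<'E'
from h import *
N=np.array([633,-15,121.]);n=axis(7)
for o in(280,295,345): print(o,ik(N+n*o,tool(7,n)))
gx,gy=410.6,-242.5
movep([gx,gy,440],down(7.5))
move_linear([gx,gy,322.5],rate=120)
set_gripper(28,60); s=read_state();print(s["gripper_width"],s["ft_force"],s["tool_pos"])
print(move_linear([gx,gy,480],rate=100)); s=read_state();print(s["gripper_width"],s["ft_force"],s["tool_pos"],s["clock"])
movep(N+n*350,tool(7,n));dwell(.4)
s=read_state();print(s["gripper_width"],s["ft_force"],s["tool_pos"],s["clock"])
im,d,P,K,T=wcloud();np.savez("w2.npz",im=im,P=P,d=d,K=K,T=T)
cv2.imwrite("pics/w2.png",cv2.resize(im[40:340,120:520,::-1],(800,600)))
im,d,P=cloud("side");np.savez("s2.npz",im=im,P=P,d=d)
cv2.imwrite("pics/s2.png",cv2.resize(im[60:260,260:460,::-1],(600,600)))
E
```

```text
280 [-12.99836621  18.58224825 115.87312733  30.60312117  19.6265484
  43.38366555]
295 [-13.33014787  16.89146771 115.91285624  28.73776998  21.18017337
  45.12942487]
345 [-14.51874969  11.34511448 115.59362226  23.96233602  26.84508984
  49.51630553]
31.373705507113534 [-0.08283737 -1.15844152 -0.17942983] [ 410.63456235 -242.55145709  322.56491798]
False
31.721532855719964 [ 1.01183756 -0.0297755  -2.78022227] [ 410.60490239 -242.52511013  479.53184395] 6.1833
31.47334881410173 [-0.27795817  0.74349124 -3.51503914] [459.32351032 -36.65610733 424.16876881] 7.5917
```

View pics/w2.png

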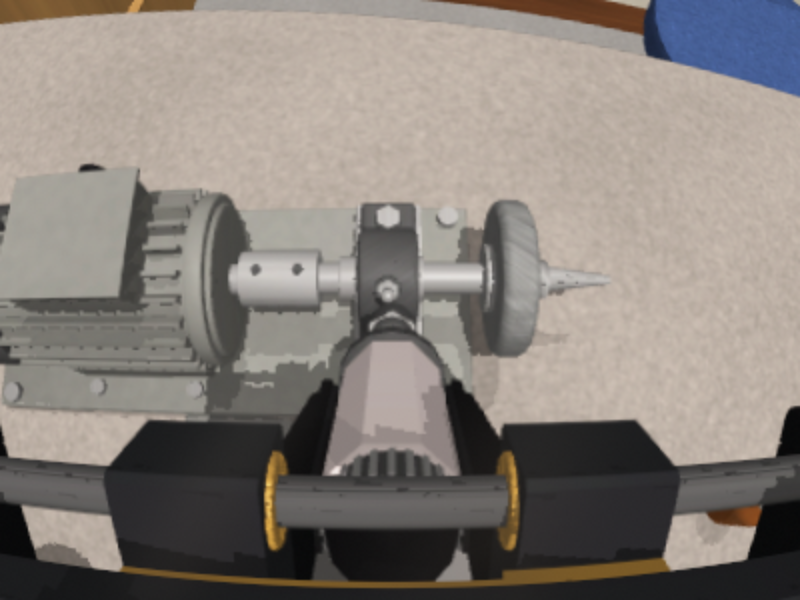

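View pics/s2.png

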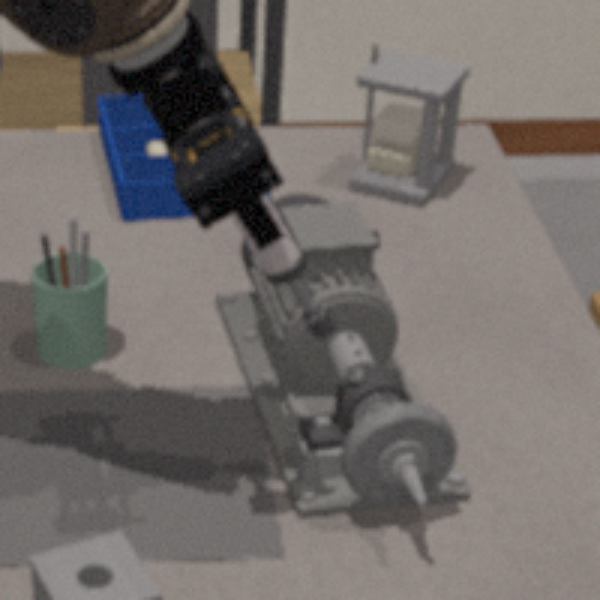

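The nipple is at (388,290) in the wrist crop, which is raw pixel (314,185). The coupler is just below it at (392,325). I'll measure the nipple and the barrel axis from the same wrist image.

```bash
python3 - <<'E'
from h import *
w=np.load("w2.npz");P=w["P"];d=w["d"];im=w["im"]
np.set_printoptions(suppress=True,precision=1,linewidth=220)
print(P[176:194:1,305:324:1][...,2].round(0).astype(int))
s=read_state();R=s["tcp_rot"];t=s["tool_pos"]
L=(P-t)@R   # tool frame
m=(L[...,2]>150)&(L[...,2]<240)&(abs(L[...,0])<25)&(abs(L[...,1])<25)&(d>0)
for lo,hi in((165,180),(180,200),(200,220),(220,232),(232,260),(260,290),(290,310)):
    k=(L[...,2]>lo)&(L[...,2]<hi)&(abs(L[...,0])<25)&(abs(L[...,1])<17)&(d>0);g=L[k]
    if len(g)>3:print(lo,len(g),"x max",np.percentile(g[:,0],97),"y",np.percentile(g[:,1],[2,50,98]))
# base, machine yaw
g=P[(P[...,2]>4)&(P[...,2]<18)&(abs(P[...,0]-650)<110)&(abs(P[...,1]+20)<80)]
k=(P[...,2]>135)&(P[...,2]<175)&(P[...,1]>50);print("motor",cv2.minAreaRect(P[k][:,:2].astype(np.float32)))
c=cv2.resize(im[150:220,270:360,::-1],(720,560),interpolation=cv2.INTER_NEAREST);cv2.imwrite("pics/c2.png",c)
T=read_state()["tcp_rot"];print(T)
E
```

```text
[[106 104 106 107 106 105 105 105 106 105 105 106 106 106 106 107 105 105 105]
 [106 105 105 104 106 105 105 104 106 105 105 105 106 105 104 105 106 104 105]
 [104 106 105 103 103 105 105 107 106 106 106 105 105 104 104 105 105 105 105]
 [103 106 105 105 105 106 107 108 107 107 106 107 107 104 104 104 444 104 104]
 [103 104 103 103 106 106 108 111 112 113 111 107 106 107 105 103 105 105 103]
 [104 103 105 106 105 109 112 112 111 111 110 112 108 105 105 103 104 102 104]
 [103 103 106 104 111 111 110 110 111 110 111 112 110 106 105 102 102 104 102]
 [101 103 105 106 111 111 112 111 111 111 110 112 111 104 104 103 102 102 104]
 [100 102 104 103 109 109 110 113 113 115 111 110 110 103 105 104 101 102 101]
 [102 102 104 104 110 110 122 122 124 122 122 109 109 104 103 104 101 101 101]
 [101 100 103 103 108 120 123 122 124 123 125 122 108 102 104 101 101 100 101]
 [ 99 100 100 100 107 122 123 124 124 123 122 123 109 101 102  99 100  98  99]
 [100 100  99 100 108 122 121 123 123 124 122 121 107 102 103  99  99 100 100]
 [ 99  99  99  99  99 121 122 122 123 122 123 121 102  99  99  99  98 100  99]
 [ 98  98  99  97  98  98 122 121 121 121 121  96  97  97  97  98  99  97  99]
 [ 97  97  95  96  96  96  96  97  97  97 167 167  96  96  96  98  97  97  96]
 [ 94  95  96  95  96  95 168 170 170 171 171 171 170 169 171 169 166  95  97]
 [ 94  93  93  93 167 171 173 175 174 175 175 176 175 175 176 173 170 167  94]]
165 696 x max 15.817469433757537 y [-16.7   0.4  16.5]
180 640 x max 15.770214679296046 y [-16.7  -0.1  16.3]
200 438 x max 15.804850316729748 y [-16.1  -1.2  14.2]
220 405 x max 18.026840214054626 y [-15.7   0.1  16.7]
260 160 x max 9.846083281748479 y [-10.   -0.5   8.1]
290 73 x max 10.221907765804753 y [-10.7  -1.4   8.7]
motor ((716.0364379882812, 376.8488464355469), (549.6124877929688, 122.34259796142578), 67.5549545288086)
[[ 0.9  0.1  0.5]
 [ 0.1 -1.   0.1]
 [ 0.5  0.  -0.9]]
```

View pics/c2.png

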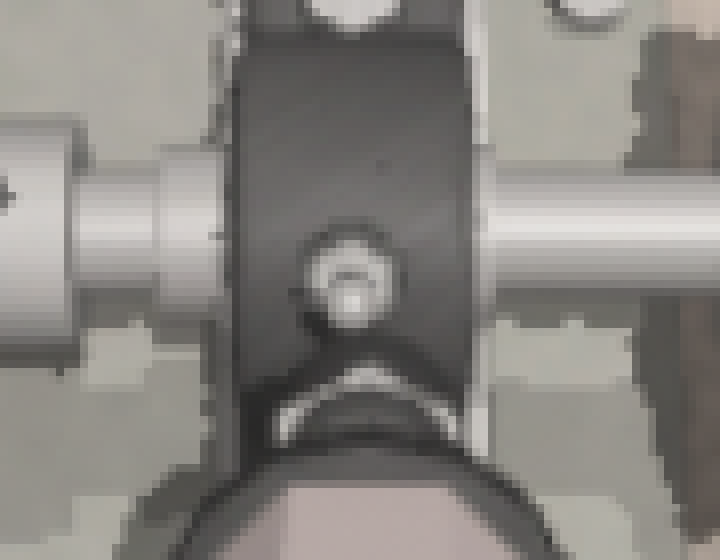

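```bash
python3 - <<'E'
from h import *
np.set_printoptions(suppress=True,precision=1,linewidth=220)
w=np.load("w2.npz");P=w["P"];d=w["d"];T=w["T"]
s=read_state();R=s["tcp_rot"];t=s["tool_pos"]
g=P[180:192,305:322].reshape(-1,3);g=g[(g[:,2]>117)&(g[:,2]<130)]
from scipy.optimize import least_squares
r=least_squares(lambda c:np.linalg.norm(g-c,axis=1)-4,g.mean(0)-[0,0,3],loss="soft_l1")
ray=g.mean(0)-T[:3,3];c2=g.mean(0)+ray/np.linalg.norm(ray)*2.67
c3=T[:3,3]+ray*(120-T[2,3])/ray[2]
print(len(g),r.x,c2,c3,"tool frame",(np.array([r.x,c2,c3])-t)@R)
# shaft direction: points z 60..90 right and left of bearing
k=(P[...,2]>76)&(P[...,2]<90)&(abs(P[...,0]-655)<35)&(((P[...,1]<-37)&(P[...,1]>-62)))
a=P[k];k=(P[...,2]>76)&(P[...,2]<105)&(abs(P[...,0]-655)<35)&(P[...,1]>25)&(P[...,1]<70);b=P[k]
print(len(a),len(b),a.mean(0),b.mean(0),np.degrees(np.arctan2(-(b-a.mean(0)).mean(0)[0],(b-a.mean(0)).mean(0)[1])))
print(ik(r.x+axis(7)*275,tool(7,axis(7))))
E
```

```text
38 [635.5 -11.3 119.6] [635.7 -11.1 119.8] [635.6 -11.1 120. ] tool frame [[  1.9  -3.6 352.7]
 [  2.1  -3.7 352.6]
 [  2.2  -3.7 352.4]]
282 877 [664.1 -49.6  82.7] [650.3  48.7  88. ] 7.9532258789368395
[-12.4  19.4 115.6  30.9  18.9  43.6]
```

```bash
cat > c.py <<'E'
from h import *
np.set_printoptions(suppress=True,precision=1)
N=np.array([635.6,-11.2,120.]);n=axis(7.5);Rt=tool(7.5,n)
def F(): 
    s=read_state();f=s["ft_force"];return (s["tool_pos"]-N)@n, f@n, f@Rt[:,0], f@Rt[:,1]
def step(o,c=None,rate=20):
    h=move_linear(N+n*o,rot=Rt,rate=rate,contact_N=c);dwell(.1);print(o,h,np.array(F()));return h
E
python3 - <<'E'
from c import *
move_linear(N+n*335,rot=Rt,rate=60);dwell(.4);print(np.array(F()))
h=step(312,6,40)
for o in range(310,293,-2):
    if h: break
    h=step(o,9)
print(read_state()["clock"],read_state()["gripper_width"])
E
```

```text
[335.1  -3.4  -2.   -0.9]
312 False [312.2  -2.8  -2.   -0.1]
310 False [310.   -3.5  -1.4  -0.2]
308 False [308.   -2.8  -2.2   0.1]
306 False [306.   -2.6  -1.2  -0.8]
304 False [304.   -1.8  -1.4  -0. ]
302 False [302.2   3.1  -1.2   3.3]
300 False [299.8  -1.7  -1.7   1.7]
298 False [297.7  -8.4  -1.2   3.2]
296 False [296.   -7.5  -1.1   3.3]
294 False [294.7   6.7  -2.    3.1]
12.5083 31.665188624670964
```

The force trace fits a snap: contact at 302, a pull-in at 298, and seated against the spring preload at 294.7. Now the stroke, watching that the force follows the 12→19 N spring.

```bash
python3 - <<'E'
from c import *
for o in(293,291):h=step(o,15)
for o in(288,285,283,281.5,280.5,280,279.5,279,278.5,278,277.5):
    step(o,30)
    if F()[1]>22: break
s=read_state();print(s["clock"],s["gripper_width"],s["ft_force"],s["moment"])
im,d,P=cloud("side");cv2.imwrite("pics/s3.png",cv2.resize(im[100:240,300:440,::-1],(600,600)))
im,d,P,K,T=wcloud();cv2.imwrite("pics/w3.png",cv2.resize(im[40:340,120:520,::-1],(800,600)))
L=(P-s["tool_pos"])@s["tcp_rot"]
for lo,hi in((165,180),(180,200),(200,218),(222,232),(240,262),(262,275),(275,290)):
    k=(L[...,2]>lo)&(L[...,2]<hi)&(abs(L[...,0])<22)&(abs(L[...,1])<18)&(d>0);g=L[k]
    if len(g)>3:print(lo,len(g),"x max",np.percentile(g[:,0],97),"y",np.percentile(g[:,1],[2,50,98]))
E
```

```text
293 False [293.8   8.8  -2.1   3.6]
291 False [291.9  10.5  -3.1   3.6]
288 False [289.   11.6  -3.9   3.6]
285 False [286.   13.1  -3.8   2.7]
283 False [284.1  13.9  -3.    2.5]
281.5 False [282.6  14.6  -3.4   3.3]
280.5 False [281.6  15.   -2.8   3.3]
280 False [281.2  15.7  -4.1   3.8]
279.5 False [280.7  15.9  -3.2   3.2]
279 False [280.2  16.2  -3.5   3.6]
278.5 False [279.7  16.   -4.1   3.3]
278 False [279.3  17.7  -4.1   3.8]
277.5 False [279.1  22.7  -4.2   4.1]
17.1583 31.67894493330515 [-14.3  -6.   17.6] [-1.1  1.4 -0.5]
165 746 x max 15.758002148808231 y [-17.3  -0.1  17.1]
180 665 x max 15.7230835241314 y [-17.   -0.2  16.9]
200 406 x max 15.726888757957855 y [-16.5  -0.8  14.3]
222 321 x max 18.000457529704672 y [-16.8  -0.1  17.3]
262 67 x max 10.055615149186012 y [-9.2 -0.7  6.8]
275 84 x max 10.080748626837869 y [-10.2  -0.7   7.9]
```

View pics/w3.png

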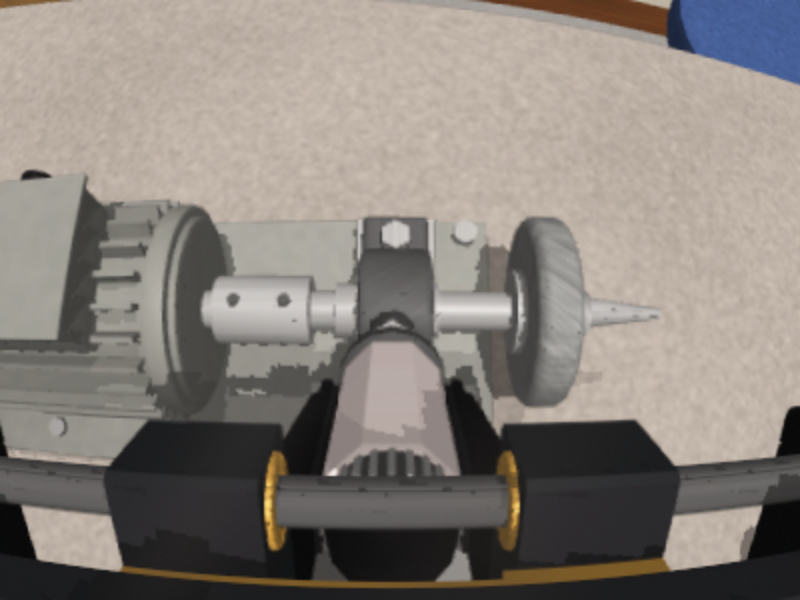

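View pics/s3.png

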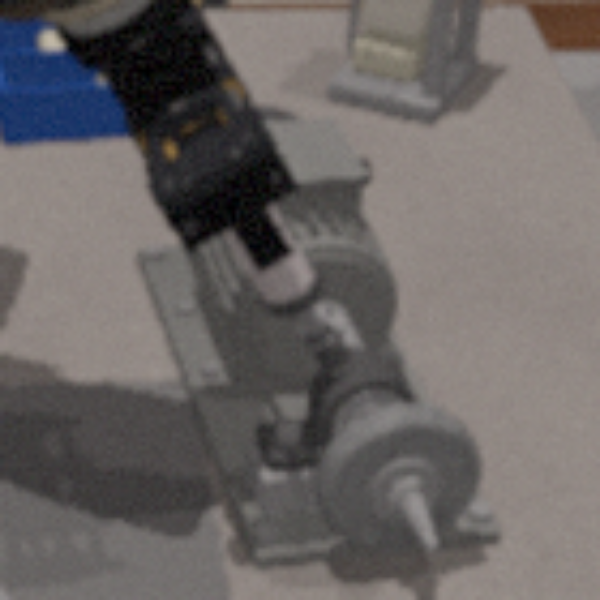

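The force less the −3.4 N baseline runs from about 12 to 19.5 N over 15 mm, then steps to 26 N at the end stop. So the gun is home and fully stroked. One last check that it is steady, then hand in.

```bash
python3 - <<'E'
from c import *
dwell(.6);print(np.array(F()),read_state()["gripper_width"],read_state()["clock"]);job_done()
E
```

```text
[279.1  23.4  -4.6   3. ] 31.922966876353314 17.8583
the job is handed in; nothing more can be done
```

I took the largest gun out of its holder, snapped its coupler onto the nipple and pushed the barrel to the end of its stroke. I handed the job in at 17.9 s with the gun held there; no verdict was reported.

- **Snap:** the force trace showed contact, then a pull-in as the jaws closed, then the spring's preload, all about where the geometry predicted.
- **Stroke:** the force less its baseline rose from about 12 to 19.5 N over 15 mm, then jumped to about 26 N at the end stop. After a 0.6 s hold it was steady at about 27 N.
- **Grip and squareness:** the jaws read 32 mm across the flats at 60 N grip. The wrist camera showed the barrel in line with the tool, and I set the tool to the nipple's estimated axis (yaw 7.5°, 30° lean).
- **Not confirmed:** the barrel hides the coupler, so I judged the fit from force and geometry and never saw it. A sideways load of about 3–5 N remained, which suggests a small lateral offset. I did not re-measure the tool pot, bottle or cast at the end, but the path passed well clear of them and I felt no unexpected contact.

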